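Spring the secret drawer of a wooden chest with its release rod

TASK

Take the release rod (square handle, thin steel shaft) from the tool stand, push it down through the narrow slot in the top of the wooden chest, and feel along the slot for the hidden latch tab; press the tab down until the drawer springs open. Do not force the rod against the solid wood: press gently. Then put the rod back upright in its hole in the stand, fully down, and leave the other wares as they are.

Things in the scene. Friction and masses are not known exactly. Their poses are not given: they have to be found in the camera images.
- chest: Wooden chest, 160 mm (its x) x 220 mm (its y) x 100 mm tall, fixed to the table. Origin: centre of its underside; z up. The drawer leaves through its +x face, by 40 mm. A slot goes through the 10 mm thick top; the hollow below it ends 40 mm down on a level wooden ledge that runs under the whole slot.
- ledge (a point): On the ledge under the slot's middle, 40 mm below the chest's top. One 28 mm long piece of the ledge is the latch tab: flush, same wood, told only by touch, its middle up to 34 mm either way along the slot from here. Pressed, the tab sinks on a spring (5 N at first, about 9 N at its full 12 mm travel) and springs back; 9 mm frees the drawer. The rest is solid.
- slot (a point): Middle of the slot's mouth, level with the chest's top surface (100 mm above the table). The slot is 100 mm long, along y of this frame, and 14 mm wide, along x; z up.
- drawer (a joint): How far the chest's drawer stands out, m: 0 shut and latched, 0.040 fully open. A spring pushes it open in about a second once the latch is pressed; it stays open.
- rod: The release rod, 154 mm long, 0.12 kg: round steel shaft 10 mm thick and 90 mm long (its last 4 mm tapers to 6 mm), then a wooden collar 30 mm wide and 8 mm thick, then a square wooden handle 22 x 22 mm, 56 mm long. Origin at the tip (lower end), z towards the handle, x and y square to the handle's flats. At the start it stands upright in one of the stand's two holes, its collar resting on the stand's top.
- rod_handle (a point): Centre of the rod's square handle, 126 mm above the tip; axes as the rod.
- stand: Tool stand, a dark wooden block 70 mm (x) x 200 mm (y) x 100 mm tall, fixed to the table; origin: centre of its underside. Two square holes 18 mm wide go straight through from the top, at y = -50 mm and y = +50 mm. The rod stands in one, the wooden pestle in the other. With the collar on the stand's top the rod's tip is 10 mm above the table.
- stand_hole0 (a point): Middle of the mouth of the stand's hole at its y = -50 mm, 100 mm above the table.
- stand_hole1 (a point): Middle of the mouth of the stand's hole at its y = +50 mm, 100 mm above the table.
- pestle_mid (a point): Bystander: wooden pestle in the stand's other hole, with a round ball handle (36 mm) in place of a square one and a 16 mm thick wooden shaft; this point is the upper face of its 30 mm collar, 8 mm above the stand's top; the pestle rises 40 mm above it, so the rod must be carried over it.
- cup: Bystander: turned wooden cup, 54 mm wide, 80 mm tall; origin at its underside.
- candlestick: Bystander: dark wooden candlestick, 70 mm wide, 115 mm tall; origin at its underside.
- board: Bystander: striped chopping board lying flat, 110 x 200 x 18 mm; origin at its underside.
- jar: Bystander: turned wooden jar with a lid, 84 mm wide, 96 mm tall; origin at its underside.

How it is judged (in metres and radians):
On the way, in this order (a step that is already met when the one before it is completed fails the run):
1. the rod's tip is inside the slot, at least 10 mm below the chest's top (z of rod in the frame of slot between -0.06 and -0.01 m and x of rod in the frame of slot between -0.01 and 0.01 m and y of rod in the frame of slot between -0.055 and 0.055 m), for 0.05 s.
2. the drawer has sprung open by more than 30 mm (value of joint drawer above 0.03 m), for 0.2 s.
At the end, for the whole second after the job is handed in: The drawer stands out by more than 30 mm, and the rod stands at rest in a hole of the stand (tip within 12 mm of the hole's axis), upright within 0.1 rad, its collar on the stand's top within 4 mm (value of joint drawer above 0.03 m and (horizontal distance between rod and stand_hole0 below 0.012 m or horizontal distance between rod and stand_hole1 below 0.012 m) and height (world z) of rod between 0.004 and 0.014 m and angle between rod's own z axis and vertical below 0.1 rad and linear speed of rod below 0.02 m/s); the robot touches nothing.
It fails at once if the rod is forced against the chest with more than 50 N (contact force between rod and chest above 50 N).
It fails at once if a bystander is moved by more than 30 mm (distance of any of pestle_mid, cup, candlestick, board, jar from where it was at the start of the episode above 0.03 m).
It also fails if it takes over 64 s, if anything falls off the work surface, if the arm or the gripper's body presses on something with over 40 N, if the wrist force passes 120 N, or if a joint passes its speed limit or range.

ROBOT

A 6-joint arm with a two-finger parallel gripper is mounted at the origin on the work surface. World frame = base frame: x ahead of the robot, y to its left, z up, the work surface at z = 0. Lengths are in m, angles in degrees, forces in N, time in s.
With the tool pointing down it reaches from about 0.275 to 0.75 m from the base axis. Payload 10.2 kg.
Tool frame: the origin (TCP) lies midway between the tips of the shut fingers; the grasp point (between the pads) lies 19 mm behind it; z points along the fingers, y is the line along which they close (so a half turn about z gives the same grasp; the last joint's range is limited). The gripper opens to 85 mm and grips with 20 to 120 N. Pads are 22 mm wide; open, the fingers measure 114 mm over their backs; the gripper's body (76 mm by 85 mm) begins 54 mm behind the grasp point. The pads swing forward as they close: fully open they stand 13 mm farther back than shut.
Start: joints at [-86.654, 17.928, 85.812, -0, 76.261, -12.8], TCP at [0.146, -0.504, 0.202] pointing down, gripper open.
Joint ranges: [-168.41, 168.41], [-55.51, 124.54], [10.69, 146.95], [-70.63, 250.63], [1, 178], [-165.06, 165.06]. Speed limits (degrees/s): [136.94, 136.94, 172.46, 180, 180, 180].

INTERFACE

Orientations are given as a 3x3 rotation matrix whose columns are the frame's x, y, z axes.
In Python, from rig import robot gives the robot as it stands. The module is installed in compiled form; this text tells all that it offers.
- The arm moves only by the tool carry_out, never from a script. Its argument "plan" is a list of rows, each an object with "claw": the finger opening in cm, from 0 to 8.54; "offset": the shift along the tool's x, y, z in cm, a list of three; "dr": the turn, a rotation vector about the tool's x, y, z in rad, a list of three. In form: [{"claw": claw, "offset": [x, y, z], "dr": [wx, wy, wz]}, ...]. A call has 1 to 8 rows; each row shifts and turns the commanded pose from where the row before left it, along the tool's axes as they then stand; what a row does not reach is not made up. A row lasts 1/10 s, in which the tool goes at most 50 mm and 8.59 degrees, less where a joint would pass 70% of its speed; a pose out of reach is approached as far as the arm can. A call is refused whole if a number of a shift passes 5 or a number of a turn 0.15, either way. A call with a gripper value outside its range is refused whole. The fingers move at their own pace and stop on an object; "newtons" is the grip in N (left out, the last holds). Time passes only in rows, so rows that do not move let the fingers close. It gives the time, the measured TCP pose, the force, the opening and the grip force at its end, in the units of the state.
- robot.get_obs(): the state, without advancing time (a new reading comes with each control period).
- robot.camera(name): name is "side" or "top"; returns a dict with "image" (420x560x3 uint8, blue, green, red), "depth" (420x560 float32, m along the optical axis (not along the pixel's ray), 0 where there is no reading), "intrinsics" (3x3 intrinsics, pixels), "k1" (the pictures are not rectified: a ray, as slopes to the right and down, at radius r is drawn at 1 + k1 r^2 times it, then the intrinsics apply), "extrinsics" (4x4, takes a point from camera to world coordinates). Camera axes: x right, y down, z forward; pixel columns grow to the right and rows downward; lengths in m; the calibration is good to about 2 mm. A picture is of the moment at which its call begins.
- robot.sign_off(): hands the job in; it is judged then, once.
The state is a dict: "clock": time; "joints": joint angles; "joint_vel": joint speeds; "joint_efforts": joint torques, N m; "tool_pos": TCP position; "ee_rot": TCP orientation; "force": force on the tool from outside, world axes, zero at the start; "wrist_torque": the same for the moment, N m; "grip_width": opening from 0.0 (shut) to 1.0 (fully open); "grip_force": force on a finger pad.
Only numpy, scipy, OpenCV 4.12 (cv2) and the standard library are available. Lean on these libraries where they do the work, as an engineer would, in place of code of your own. Each camera call takes 0.05 s, during which the arm holds its last target. There are 200 camera calls.

## Working session

There is one attempt and no reset: what is moved stays moved. The work goes in short steps, Python scripts to look and compute and a tool call to move; the robot and the scene stay as the last step left them, time stands still between calls to the robot, and variables do not carry over. Pictures are saved under pics/ and viewed, at most 10 in all, crops included, and the job is handed in when it is done.

Besides the shell and the picture viewer there is one more tool, called after ">>>" as name([rows], argument=value, ...), one row to a line, values as JSON. carry_out: Moves the arm, as the interface text tells. Its arguments: {"type":"object","properties":{"plan":{"type":"array","items":{"type":"object","properties":{"claw":{"type":"number"},"offset":{"type":"array","items":{"type":"number"}},"dr":{"type":"array","items":{"type":"number"}}}}},"newtons":{"type":"number"}},"required":["plan"]}

```bash
mkdir -p pics; cat > h.py <<'E'
import numpy as np, cv2
from rig import robot
def ray(c,u,v):
    K=c["intrinsics"];d=np.array([(u-K[0,2])/K[0,0],(v-K[1,2])/K[1,1]]);s=d.copy()
    for _ in range(20): s=d/(1+c["k1"]*(s@s))
    return np.array([s[0],s[1],1.])
def onplane(c,u,v,z):
    T=c["extrinsics"];r=T[:3,:3]@ray(c,u,v);o=T[:3,3]
    return o+r*(z-o[2])/r[2]
def cloud(c):
    K=c["intrinsics"];h,w=c["depth"].shape
    u,v=np.meshgrid(np.arange(w),np.arange(h))
    d=np.stack([(u-K[0,2])/K[0,0],(v-K[1,2])/K[1,1]],-1);s=d.copy()
    for _ in range(20): s=d/(1+c["k1"]*(s**2).sum(-1,keepdims=True))
    p=np.dstack([s,np.ones((h,w))])*c["depth"][...,None]
    T=c["extrinsics"];P=p@T[:3,:3].T+T[:3,3];P[c["depth"]==0]=np.nan
    return P
E
python3 - <<'E'
from h import *
for n in("top","side"):
    c=robot.camera(n);cv2.imwrite(f"pics/{n}0.png",c["image"]);np.savez(f"{n}0.npz",**c)
    print(n,c["intrinsics"],c["k1"],c["extrinsics"].round(3))
print(robot.get_obs())
E
```

```text
top [[407.65271069   0.         278.24400691]
 [  0.         407.65271069 213.1006374 ]
 [  0.           0.           1.        ]] -0.09032712176485302 [[-0.022 -0.992  0.126  0.446]
 [-1.     0.024  0.014 -0.008]
 [-0.017 -0.126 -0.992  1.317]
 [ 0.     0.     0.     1.   ]]
side [[436.55940572   0.         283.77771753]
 [  0.         436.55940572 206.32142454]
 [  0.           0.           1.        ]] -0.027241489763692922 [[-0.712 -0.504  0.488  0.004]
 [-0.702  0.5   -0.508  0.617]
 [ 0.012 -0.704 -0.71   0.962]
 [ 0.     0.     0.     1.   ]]
{'clock': 0.1, 'joints': array([-8.66542007e+01,  1.79554525e+01,  8.58468823e+01,  5.73202732e-04,
        7.62592482e+01, -1.27991214e+01]), 'joint_vel': array([-0.01720462, -0.07551921, -0.10295679, -0.09622234, -0.02756164,
       -0.03900071]), 'joint_efforts': array([ 2.72677586e-03, -4.12895250e+01, -2.60143000e+01, -2.36583583e-04,
        2.99629704e-03,  1.35391713e-05]), 'tool_pos': array([ 0.14596926, -0.50405528,  0.20191756]), 'ee_rot': array([[ 9.60562109e-01,  2.78065518e-01, -5.30276434e-05],
       [ 2.78065412e-01, -9.60561541e-01,  1.07356122e-03],
       [ 2.47584041e-04, -1.04596738e-03, -9.99999422e-01]]), 'force': array([-0.1922621 ,  0.26380135,  0.3654068 ]), 'wrist_torque': array([-0.03859192,  0.06224412, -0.0237667 ]), 'grip_force': 0.0, 'grip_width': 1.0009410396714054}
```

View pics/top0.png

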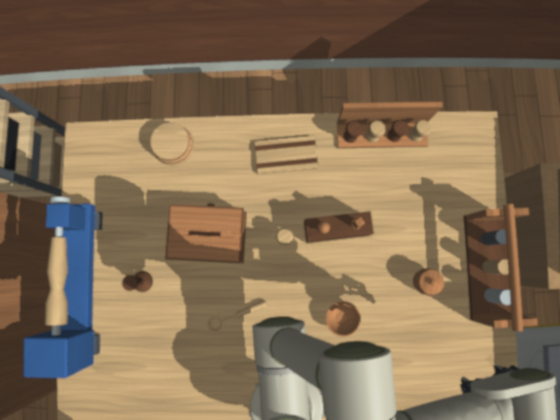

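View pics/side0.png

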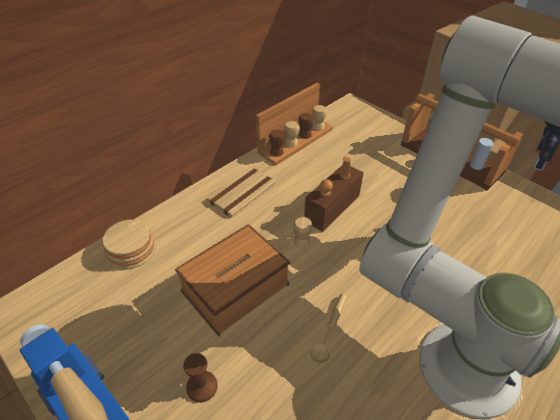

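The top view shows the chest around (205,234), with its slot from about (189,234) to (222,234). The stand is at (339,227), the pestle's ball at about (325,228) and the rod's handle at about (359,222). In the side view, the rod is at (346,167), the pestle at (326,187) and the slot at about (233,265).

```bash
python3 - <<'E'
from h import *
c=dict(np.load("top0.npz"));P=cloud(c);c["k1"]=float(c["k1"])
def rect(name,box,z0,z1):
    x0,y0,x1,y1=box;m=np.zeros(P.shape[:2],bool);m[y0:y1,x0:x1]=True
    m&=(P[...,2]>z0)&(P[...,2]<z1);q=P[m]
    r=cv2.minAreaRect((q[:,:2]*1000).astype(np.float32));print(name,len(q),r,q.mean(0).round(4));return m
rect("chest",(155,190,260,275),.092,.108)
rect("stand",(295,200,385,255),.092,.104)
m=rect("rod",(340,200,385,250),.150,.175);
m=rect("pestle",(300,200,345,250),.115,.16)
hsv=cv2.cvtColor(c["image"],cv2.COLOR_BGR2HSV)
g=cv2.cvtColor(c["image"],cv2.COLOR_BGR2GRAY)
sub=g[222:246,175:240]; 
k=(sub<45).astype(np.uint8)
for t in(40,50,60):
    k=(sub<t).astype(np.uint8);n,l,s,ce=cv2.connectedComponentsWithStats(k);
    for i in range(1,n):
        if s[i][4]>20:
            u,v=ce[i]+[175,222];pts=np.argwhere(l==i)[:,::-1].astype(np.float32)+[175,222]
            W=np.array([onplane(c,a,b,.1)[:2]*1000 for a,b in pts],np.float32)
            print(t,s[i],(u,v),onplane(c,u,v,.1).round(4),cv2.minAreaRect(W),cv2.fitLine(W,cv2.DIST_L2,0,.01,.01).ravel())
def crop(im,b,f):x0,y0,x1,y1=b;return cv2.resize(im[y0:y1,x0:x1],None,fx=f,fy=f,interpolation=cv2.INTER_CUBIC)
s=dict(np.load("side0.npz"))
A=crop(c["image"],(295,195,385,260),4);B=crop(c["image"],(155,195,255,270),4);C=crop(s["image"],(295,145,375,235),4)
o=np.zeros((600,800,3),np.uint8)
o[:260,:360]=A;o[:300,400:800]=B;o[262:600,:320]=C[:338]
cv2.imwrite("pics/crops.png",o)
# depth at tops
print(P[222,359],P[228,325],P[215:232:2,350:368:2,2].round(3))
E
```

```text
chest 3963 ((545.9425048828125, 235.7798614501953), (231.7530059814453, 165.89878845214844), 86.09339904785156) [0.5453 0.2338 0.1002]
stand 1263 ((557.1997680664062, -171.51126098632812), (70.64282989501953, 199.2295379638672), 5.550663471221924) [ 0.5567 -0.1709  0.0997]
rod 59 ((562.0213623046875, -219.14483642578125), (21.239826202392578, 21.844318389892578), 32.19524383544922) [ 0.5613 -0.2186  0.163 ]
pestle 117 ((551.3114624023438, -121.05000305175781), (31.861902236938477, 31.920713424682617), 89.45679473876953) [ 0.5513 -0.1208  0.142 ]
60 [15 10 29  3 41] (np.float64(204.21951219512195), np.float64(233.26829268292684)) [0.5453 0.2342 0.1   ] ((545.3490600585938, 234.87940979003906), (85.18434143066406, 4.209369659423828), 85.94149017333984) [7.1302727e-02 9.9745470e-01 5.4527740e+02 2.3419821e+02]
[ 0.56211015 -0.22002124  0.16361913] [ 0.54856805 -0.1239942   0.14943764] [[0.098 0.097 0.103 0.097 0.097 0.098 0.099 0.095 0.101]
 [0.103 0.099 0.101 0.1   0.097 0.1   0.095 0.097 0.102]
 [0.099 0.101 0.096 0.1   0.164 0.163 0.101 0.099 0.098]
 [0.099 0.106 0.107 0.165 0.165   nan 0.165 0.098 0.098]
 [0.097 0.116 0.144 0.163 0.165 0.161 0.161 0.1   0.098]
 [0.099 0.111 0.136 0.162 0.163 0.165 0.097 0.101 0.099]
 [0.093 0.1   0.12  0.148 0.16  0.096 0.098 0.103 0.101]
 [0.102 0.101 0.102 0.106 0.099 0.101 0.102 0.096 0.101]
 [0.103 0.101 0.099 0.097 0.098 0.095 0.104 0.101 0.1  ]]
```

View pics/crops.png

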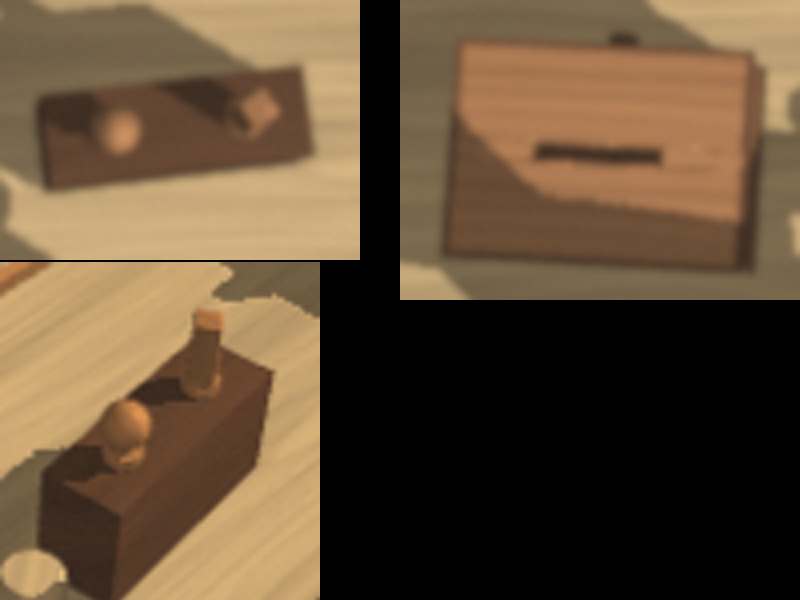

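The crop confirms the rod's square top at about (359,222), turned roughly 35° to the world axes, and the slot centred near (205,233). The rod stands at (0.562,-0.220), the slot's middle is at (0.5455,0.2345), and both heights match the sizes given.

>>> carry_out([
  {"claw": 8.5, "offset": [4, -1.3, -0.5], "dr": [0, 0, 0]},
  {"claw": 8.5, "offset": [4, -1.3, -0.5], "dr": [0, 0, 0]},
  {"claw": 8.5, "offset": [4, -1.3, -0.5], "dr": [0, 0, 0]},
  {"claw": 8.5, "offset": [4, -1.3, -0.5], "dr": [0, 0, 0]},
  {"claw": 8.5, "offset": [4, -1.3, -0.5], "dr": [0, 0, 0]},
  {"claw": 8.5, "offset": [4, -1.3, -0.5], "dr": [0, 0, 0]},
  {"claw": 8.5, "offset": [4, -1.3, 0], "dr": [0, 0, 0]},
  {"claw": 8.5, "offset": [4, -1.3, 0], "dr": [0, 0, 0]},
])

```text
clock: 0.9
tool_pos: [0.4257, -0.3141, 0.2323]
ee_rot: [[0.961, 0.278, -0.0], [0.278, -0.961, 0.0], [-0.0, -0.0, -1.0]]
force: [0.3, -0.4, 0.5]
grip_width: 0.995
grip_force: 0.0
```

>>> carry_out([
  {"claw": 6, "offset": [4, -1.3, 0], "dr": [0, 0, 0]},
  {"claw": 6, "offset": [4, -1.3, 0], "dr": [0, 0, 0]},
  {"claw": 6, "offset": [4, -1.3, 0], "dr": [0, 0, 0]},
  {"claw": 6, "offset": [3.9, -1.4, 0], "dr": [0, 0, 0]},
  {"claw": 6, "offset": [0, 0, 0], "dr": [0, 0, -0.12]},
  {"claw": 6, "offset": [0, 0, 0], "dr": [0, 0, -0.12]},
  {"claw": 6, "offset": [0, 0, 0], "dr": [0, 0, -0.09]},
  {"claw": 6, "offset": [0, 0, 0], "dr": [0, 0, 0]},
])

```text
clock: 1.7
tool_pos: [0.5624, -0.2201, 0.2319]
ee_rot: [[0.818, 0.575, -0.001], [0.575, -0.818, 0.001], [-0.0, -0.001, -1.0]]
force: [-0.1, 0.5, -0.4]
grip_width: 0.7
grip_force: 0.0
```

>>> carry_out([
  {"claw": 6, "offset": [0, 0, 3], "dr": [0, 0, 0]},
  {"claw": 6, "offset": [0, 0, 3], "dr": [0, 0, 0]},
  {"claw": 6, "offset": [0, 0, 3], "dr": [0, 0, 0]},
  {"claw": 6, "offset": [0, 0, 1.9], "dr": [0, 0, 0]},
  {"claw": 6, "offset": [0, 0, 0], "dr": [0, 0, 0]},
  {"claw": 6, "offset": [0, 0, 0], "dr": [0, 0, 0]},
])

```text
clock: 2.3
tool_pos: [0.5626, -0.2205, 0.1241]
ee_rot: [[0.819, 0.573, 0.0], [0.573, -0.819, -0.0], [0.0, 0.0, -1.0]]
force: [-0.0, 0.0, 0.2]
grip_width: 0.705
grip_force: 0.0
```

```bash
python3 - <<'E'
from h import *
for n in("top","side"):
    c=robot.camera(n);np.savez(f"{n}1.npz",**c)
    b=(300,170,420,260) if n=="top" else (290,90,420,240)
    x0,y0,x1,y1=b;cv2.imwrite(f"pics/{n}1.png",cv2.resize(c["image"][y0:y1,x0:x1],None,fx=4,fy=4,interpolation=2))
a=cv2.imread("pics/top1.png");b=cv2.imread("pics/side1.png")
b=cv2.resize(b,(390,450));a=cv2.resize(a,(400,300));o=np.zeros((450,790,3),np.uint8);o[:300,:400]=a;o[:,400:]=b;cv2.imwrite("pics/g1.png",o)
E
```

```text
(no output)
```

View pics/g1.png

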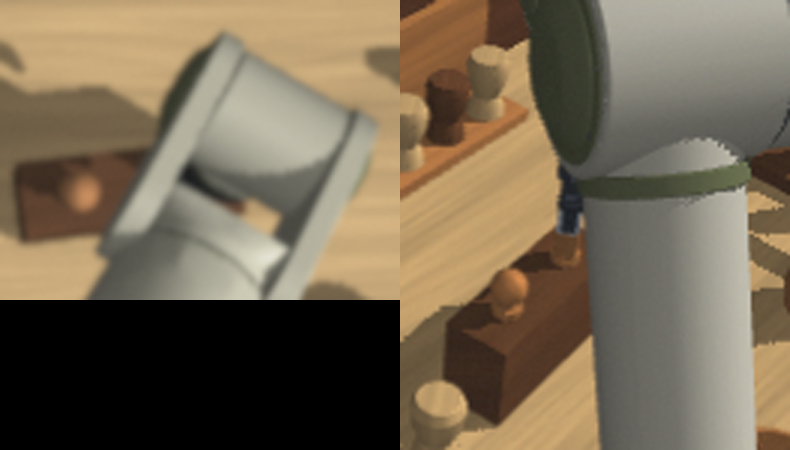

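The arm blocks most of both views. In the side crop the fingers, at about (568,200), straddle the handle. I'll close them on it.

>>> carry_out([
  {"claw": 1.0, "offset": [0, 0, 0], "dr": [0, 0, 0]},
  {"claw": 1.0, "offset": [0, 0, 0], "dr": [0, 0, 0]},
  {"claw": 1.0, "offset": [0, 0, 0], "dr": [0, 0, 0]},
  {"claw": 1.0, "offset": [0, 0, 0], "dr": [0, 0, 0]},
  {"claw": 1.0, "offset": [0, 0, 0], "dr": [0, 0, 0]},
  {"claw": 1.0, "offset": [0, 0, 0], "dr": [0, 0, 0]},
  {"claw": 1.0, "offset": [0, 0, 0], "dr": [0, 0, 0]},
  {"claw": 1.0, "offset": [0, 0, 0], "dr": [0, 0, 0]},
], newtons=40)

```text
clock: 3.2
tool_pos: [0.5626, -0.2203, 0.1241]
ee_rot: [[0.819, 0.574, 0.001], [0.574, -0.819, -0.0], [0.0, 0.001, -1.0]]
force: [-2.4, 1.0, 6.1]
grip_width: 0.242
grip_force: 39.9
```

>>> carry_out([
  {"claw": 1.0, "offset": [0, 0, -1], "dr": [0, 0, 0]},
  {"claw": 1.0, "offset": [0, 0, -2], "dr": [0, 0, 0]},
  {"claw": 1.0, "offset": [0, 0, -3], "dr": [0, 0, 0]},
  {"claw": 1.0, "offset": [0, 0, -3], "dr": [0, 0, 0]},
  {"claw": 1.0, "offset": [0, 0, -3], "dr": [0, 0, 0]},
  {"claw": 1.0, "offset": [0, 0, -3], "dr": [0, 0, 0]},
  {"claw": 1.0, "offset": [0, 0, -2], "dr": [0, 0, 0]},
  {"claw": 1.0, "offset": [0, 0, 0], "dr": [0, 0, 0]},
])

```text
clock: 4.0
tool_pos: [0.5631, -0.2207, 0.2964]
ee_rot: [[0.819, 0.574, 0.004], [0.574, -0.819, -0.003], [0.002, 0.005, -1.0]]
force: [1.0, 0.2, -1.4]
grip_width: 0.245
grip_force: 39.3
```

```bash
python3 - <<'E'
from h import *
c=robot.camera("side");np.savez("side2.npz",**c)
x0,y0,x1,y1=310,60,430,210;cv2.imwrite("pics/side2.png",cv2.resize(c["image"][y0:y1,x0:x1],None,fx=4,fy=4,interpolation=2))
o=robot.get_obs();print(o["tool_pos"],o["force"],o["wrist_torque"])
E
```

```text
[ 0.56257984 -0.22043982  0.29392664] [-0.40108435 -0.51169912 -1.64414863] [-0.00245682  0.01817195 -0.04717365]
```

View pics/side2.png

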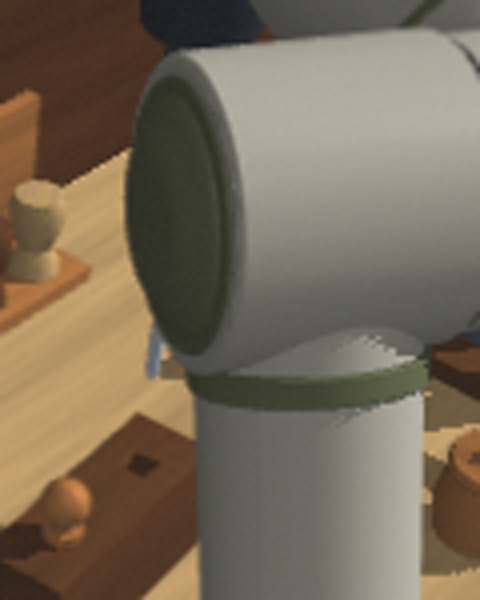

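>>> carry_out([
  {"claw": 1.0, "offset": [1.06, -1.69, 0], "dr": [0, 0, 0]},
  {"claw": 1.0, "offset": [2, -3, 0], "dr": [0, 0, 0]},
  {"claw": 1.0, "offset": [2, -3, 0], "dr": [0, 0, 0]},
  {"claw": 1.0, "offset": [2, -3, 0], "dr": [0, 0, 0]},
  {"claw": 1.0, "offset": [2, -3, 0], "dr": [0, 0, 0]},
  {"claw": 1.0, "offset": [2, -3, 0], "dr": [0, 0, 0]},
  {"claw": 1.0, "offset": [2, -3, 0], "dr": [0, 0, 0]},
  {"claw": 1.0, "offset": [2, -3, 0], "dr": [0, 0, 0]},
])

```text
clock: 4.85
tool_pos: [0.5542, 0.0544, 0.2919]
ee_rot: [[0.818, 0.575, -0.003], [0.575, -0.818, 0.001], [-0.002, -0.002, -1.0]]
force: [1.0, 0.5, -0.8]
grip_width: 0.241
grip_force: 39.3
```

>>> carry_out([
  {"claw": 1.0, "offset": [2, -3.1, 0], "dr": [0, 0, 0]},
  {"claw": 1.0, "offset": [2, -3.1, 0], "dr": [0, 0, 0]},
  {"claw": 1.0, "offset": [2, -3.1, 0], "dr": [0, 0, 0]},
  {"claw": 1.0, "offset": [2, -3.1, 0], "dr": [0, 0, 0]},
  {"claw": 1.0, "offset": [1.7, -3.15, 2], "dr": [0, 0, 0]},
  {"claw": 1.0, "offset": [0, 0, 2], "dr": [0, 0, 0]},
  {"claw": 1.0, "offset": [0, 0, 1], "dr": [0, 0, 0]},
  {"claw": 1.0, "offset": [0, 0, 0], "dr": [0, 0, 0]},
])

```text
clock: 5.65
tool_pos: [0.5444, 0.2348, 0.2414]
ee_rot: [[0.819, 0.574, -0.004], [0.574, -0.819, -0.001], [-0.004, -0.002, -1.0]]
force: [0.4, 0.2, -1.2]
grip_width: 0.244
grip_force: 39.4
```

```bash
python3 - <<'E'
from h import *
c=robot.camera("side");np.savez("side3.npz",**c)
s2=dict(np.load("side2.npz"));print("hole",onplane(s2,345.75,175.75,.1))
x0,y0,x1,y1=170,120,320,260;cv2.imwrite("pics/side3.png",cv2.resize(c["image"][y0:y1,x0:x1],None,fx=4,fy=4,interpolation=2))
o=robot.get_obs();print(o["tool_pos"],o["force"],o["wrist_torque"],o["joints"])
E
```

```text
hole [ 0.55685994 -0.22385899  0.1       ]
[0.5450935  0.23461942 0.24292738] [ 0.32141359  0.01641387 -1.23745082] [ 0.0788787  -0.0240149  -0.03788048] [ 1.19875072e+01  2.55337311e+01  6.89865332e+01 -2.42656386e-03
  8.55679890e+01  6.69660630e+01]
```

View pics/side3.png

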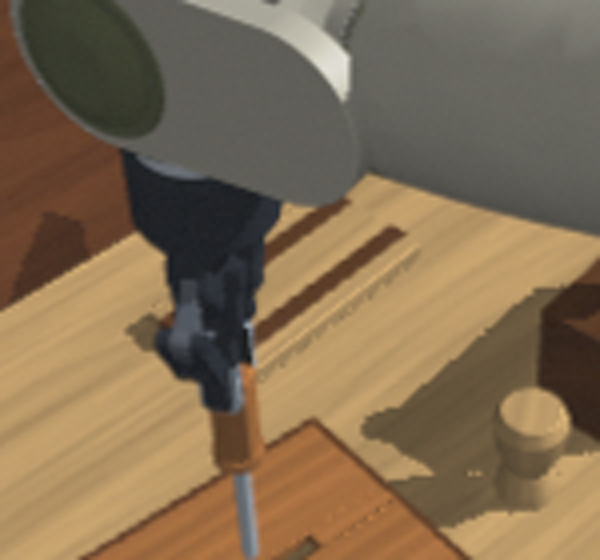

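Side view: the rod is held by its handle. The shaft runs down from about (231,237) to the tip at (233,260) in full-image pixels, just above the slot. Next I'll measure the shaft line against the slot.

```bash
cat >> h.py <<'E'
def proj(c,p):
    T=c["extrinsics"];q=T[:3,:3].T@(np.array(p)-T[:3,3]);s=q[:2]/q[2];s=s*(1+c["k1"]*(s@s));K=c["intrinsics"]
    return s[0]*K[0,0]+K[0,2],s[1]*K[1,1]+K[1,2]
E
python3 - <<'E'
from h import *
c=dict(np.load("side3.npz"))
for z in(.129,.14,.16,.18,.205,.219,.243): print(z,np.round(proj(c,(.5451,.2346,z)),1))
s0=dict(np.load("side0.npz"))
for y in(-.05,0,.05): print("slot end exp",np.round(proj(s0,(.5455+.071*y,.2345+y,.1)),1))
g=cv2.cvtColor(s0["image"],cv2.COLOR_BGR2GRAY)[245:285,205:260];n,l,s,ce=cv2.connectedComponentsWithStats((g<62).astype(np.uint8))
for i in range(1,n):
    if s[i][4]>15:print(s[i]+[205,245,0,0,0],ce[i]+[205,245],onplane(s0,*(ce[i]+[205,245]),.1))
x0,y0,x1,y1=195,205,275,285
a=cv2.resize(c["image"][y0:y1,x0:x1],None,fx=7,fy=7,interpolation=2);cv2.imwrite("pics/tip.png",a)
E
```

```text
0.129 [231.  257.4]
0.14 [230.6 254.6]
0.16 [230.  249.3]
0.18 [229.4 243.8]
0.205 [228.5 236.8]
0.219 [228.  232.7]
0.243 [227.2 225.6]
slot end exp [247.9 254.1]
slot end exp [231.8 264.6]
slot end exp [215.  275.6]
```

View pics/tip.png

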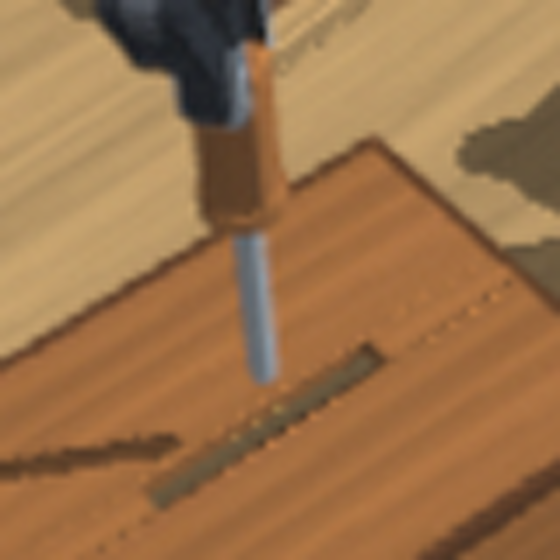

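Tip view: the shaft's tip is at about (232,259). The slot runs from (217,275.6) to (248,254.8), so its middle is at (232.6,265.2). Dropped straight down, the tip lands at about (232.9,265.1), which is inside the slot, so I'll lower it gently.

>>> carry_out([
  {"claw": 1.0, "offset": [0, 0, 1], "dr": [0, 0, 0]},
  {"claw": 1.0, "offset": [0, 0, 1], "dr": [0, 0, 0]},
  {"claw": 1.0, "offset": [0, 0, 0.4], "dr": [0, 0, 0]},
  {"claw": 1.0, "offset": [0, 0, 0.3], "dr": [0, 0, 0]},
  {"claw": 1.0, "offset": [0, 0, 0.2], "dr": [0, 0, 0]},
  {"claw": 1.0, "offset": [0, 0, 0.1], "dr": [0, 0, 0]},
  {"claw": 1.0, "offset": [0, 0, 0.1], "dr": [0, 0, 0]},
  {"claw": 1.0, "offset": [0, 0, 0], "dr": [0, 0, 0]},
])

```text
clock: 6.5
tool_pos: [0.5455, 0.235, 0.2124]
ee_rot: [[0.819, 0.574, 0.0], [0.574, -0.819, 0.0], [0.0, 0.0, -1.0]]
force: [0.5, 0.5, -1.4]
grip_width: 0.245
grip_force: 39.4
```

>>> carry_out([
  {"claw": 1.0, "offset": [0, 0, 0.2], "dr": [0, 0, 0]},
  {"claw": 1.0, "offset": [0, 0, 0.2], "dr": [0, 0, 0]},
  {"claw": 1.0, "offset": [0, 0, 0.2], "dr": [0, 0, 0]},
  {"claw": 1.0, "offset": [0, 0, 0], "dr": [0, 0, 0]},
])

```text
clock: 6.9
tool_pos: [0.5454, 0.2349, 0.206]
ee_rot: [[0.819, 0.574, -0.001], [0.574, -0.819, -0.0], [-0.001, -0.0, -1.0]]
force: [-0.2, 0.5, -1.7]
grip_width: 0.243
grip_force: 39.4
```

>>> carry_out([
  {"claw": 1.0, "offset": [0, 0, 0.4], "dr": [0, 0, 0]},
  {"claw": 1.0, "offset": [0, 0, 0.4], "dr": [0, 0, 0]},
  {"claw": 1.0, "offset": [0, 0, 0.5], "dr": [0, 0, 0]},
  {"claw": 1.0, "offset": [0, 0, 0.5], "dr": [0, 0, 0]},
  {"claw": 1.0, "offset": [0, 0, 0.5], "dr": [0, 0, 0]},
  {"claw": 1.0, "offset": [0, 0, 0.3], "dr": [0, 0, 0]},
  {"claw": 1.0, "offset": [0, 0, 0.2], "dr": [0, 0, 0]},
  {"claw": 1.0, "offset": [0, 0, 0], "dr": [0, 0, 0]},
])

```text
clock: 7.7
tool_pos: [0.5454, 0.2349, 0.1782]
ee_rot: [[0.819, 0.574, -0.0], [0.574, -0.819, -0.0], [-0.0, -0.0, -1.0]]
force: [0.4, 1.3, -1.5]
grip_width: 0.244
grip_force: 39.4
```

>>> carry_out([
  {"claw": 1.0, "offset": [0, 0, 0.1], "dr": [0, 0, 0]},
  {"claw": 1.0, "offset": [0, 0, 0.1], "dr": [0, 0, 0]},
  {"claw": 1.0, "offset": [0, 0, 0], "dr": [0, 0, 0]},
])

```text
clock: 8.0
tool_pos: [0.5455, 0.2349, 0.1763]
ee_rot: [[0.819, 0.574, -0.0], [0.574, -0.819, -0.0], [-0.0, -0.0, -1.0]]
force: [0.2, 0.0, -2.1]
grip_width: 0.245
grip_force: 39.4
```

>>> carry_out([
  {"claw": 1.0, "offset": [0, 0, 0.1], "dr": [0, 0, 0]},
  {"claw": 1.0, "offset": [0, 0, 0.1], "dr": [0, 0, 0]},
  {"claw": 1.0, "offset": [0, 0, 0], "dr": [0, 0, 0]},
])

```text
clock: 8.3
tool_pos: [0.5454, 0.2349, 0.1743]
ee_rot: [[0.819, 0.574, -0.0], [0.574, -0.819, -0.0], [-0.0, -0.0, -1.0]]
force: [0.7, 0.2, -2.7]
grip_width: 0.241
grip_force: 39.4
```

>>> carry_out([
  {"claw": 1.0, "offset": [0, 0, 0.1], "dr": [0, 0, 0]},
  {"claw": 1.0, "offset": [0, 0, 0], "dr": [0, 0, 0]},
])

```text
clock: 8.5
tool_pos: [0.5457, 0.235, 0.1739]
ee_rot: [[0.819, 0.574, 0.001], [0.574, -0.819, 0.0], [0.001, 0.0, -1.0]]
force: [0.1, 0.3, 1.5]
grip_width: 0.246
grip_force: 39.8
```

>>> carry_out([
  {"claw": 1.0, "offset": [0, 0, 0.05], "dr": [0, 0, 0]},
  {"claw": 1.0, "offset": [0, 0, 0], "dr": [0, 0, 0]},
])

```text
clock: 8.7
tool_pos: [0.5458, 0.235, 0.1736]
ee_rot: [[0.819, 0.574, 0.001], [0.574, -0.819, 0.0], [0.001, 0.001, -1.0]]
force: [0.1, 0.1, 3.9]
grip_width: 0.241
grip_force: 40.2
```

>>> carry_out([
  {"claw": 1.0, "offset": [0, 0, 0.05], "dr": [0, 0, 0]},
  {"claw": 1.0, "offset": [0, 0, 0], "dr": [0, 0, 0]},
])

```text
clock: 8.9
tool_pos: [0.5458, 0.235, 0.1731]
ee_rot: [[0.819, 0.574, 0.001], [0.574, -0.819, 0.0], [0.001, 0.001, -1.0]]
force: [0.0, -0.4, 4.2]
grip_width: 0.246
grip_force: 40.2
```

>>> carry_out([
  {"claw": 1.0, "offset": [0, 0, 0.1], "dr": [0, 0, 0]},
  {"claw": 1.0, "offset": [0, 0, 0], "dr": [0, 0, 0]},
])

```text
clock: 9.1
tool_pos: [0.5458, 0.235, 0.172]
ee_rot: [[0.819, 0.574, 0.001], [0.574, -0.819, 0.0], [0.001, 0.001, -1.0]]
force: [-0.3, -0.6, 4.9]
grip_width: 0.244
grip_force: 40.2
```

The tip is sinking at about 7 N with only a small rise, so this is the tab. I'll press on.

>>> carry_out([
  {"claw": 1.0, "offset": [0, 0, 0.1], "dr": [0, 0, 0]},
  {"claw": 1.0, "offset": [0, 0, 0.1], "dr": [0, 0, 0]},
  {"claw": 1.0, "offset": [0, 0, 0.1], "dr": [0, 0, 0]},
  {"claw": 1.0, "offset": [0, 0, 0], "dr": [0, 0, 0]},
])

```text
clock: 9.5
tool_pos: [0.5459, 0.2351, 0.1692]
ee_rot: [[0.819, 0.574, 0.002], [0.574, -0.819, 0.0], [0.002, 0.001, -1.0]]
force: [0.1, -0.7, 5.6]
grip_width: 0.239
grip_force: 40.3
```

>>> carry_out([
  {"claw": 1.0, "offset": [0, 0, 0.1], "dr": [0, 0, 0]},
  {"claw": 1.0, "offset": [0, 0, 0.1], "dr": [0, 0, 0]},
  {"claw": 1.0, "offset": [0, 0, 0.1], "dr": [0, 0, 0]},
  {"claw": 1.0, "offset": [0, 0, 0], "dr": [0, 0, 0]},
])

```text
clock: 9.9
tool_pos: [0.5459, 0.2351, 0.1662]
ee_rot: [[0.819, 0.574, 0.002], [0.574, -0.819, 0.001], [0.002, 0.0, -1.0]]
force: [0.7, 0.3, 6.7]
grip_width: 0.243
grip_force: 40.3
```

>>> carry_out([
  {"claw": 1.0, "offset": [0, 0, 0.1], "dr": [0, 0, 0]},
  {"claw": 1.0, "offset": [0, 0, 0.1], "dr": [0, 0, 0]},
  {"claw": 1.0, "offset": [0, 0, 0], "dr": [0, 0, 0]},
])

```text
clock: 10.2
tool_pos: [0.5459, 0.2352, 0.1644]
ee_rot: [[0.819, 0.574, 0.002], [0.574, -0.819, 0.001], [0.002, 0.001, -1.0]]
force: [-0.9, 0.8, 7.7]
grip_width: 0.244
grip_force: 40.5
```

>>> carry_out([
  {"claw": 1.0, "offset": [0, 0, 0.1], "dr": [0, 0, 0]},
  {"claw": 1.0, "offset": [0, 0, 0.05], "dr": [0, 0, 0]},
  {"claw": 1.0, "offset": [0, 0, 0], "dr": [0, 0, 0]},
  {"claw": 1.0, "offset": [0, 0, 0], "dr": [0, 0, 0]},
  {"claw": 1.0, "offset": [0, 0, 0], "dr": [0, 0, 0]},
  {"claw": 1.0, "offset": [0, 0, 0], "dr": [0, 0, 0]},
  {"claw": 1.0, "offset": [0, 0, 0], "dr": [0, 0, 0]},
  {"claw": 1.0, "offset": [0, 0, 0], "dr": [0, 0, 0]},
])

```text
clock: 11.0
tool_pos: [0.546, 0.2352, 0.1631]
ee_rot: [[0.819, 0.574, 0.002], [0.574, -0.819, 0.001], [0.002, 0.001, -1.0]]
force: [-0.9, 0.8, 7.8]
grip_width: 0.246
grip_force: 40.6
```

```bash
python3 - <<'E'
from h import *
c=robot.camera("top");np.savez("top4.npz",**c);P=cloud(c);P0=cloud(dict(np.load("top0.npz")))
d=P[...,2]-P0[...,2];m=np.zeros(d.shape,bool);m[170:280,150:260]=1
for v in range(185,215,3): print(v,P[v,175:196:5,2].round(3),P0[v,175:196:5,2].round(3))
s=robot.camera("side");np.savez("side4.npz",**s)
a=c["image"][150:290,120:320];b=s["image"][180:360,140:340]
o=np.zeros((540,800,3),np.uint8);o[:280,:400]=cv2.resize(a,None,fx=2,fy=2);o[:360,400:]=cv2.resize(b,None,fx=2,fy=2);cv2.imwrite("pics/drawer.png",o)
o=robot.get_obs();print(o["tool_pos"],o["force"])
E
```

```text
185 [ 0.001  0.004 -0.     0.005 -0.003] [-0.003  0.002  0.006 -0.    -0.005]
188 [-0.     0.001 -0.001  0.001  0.003] [-0.002  0.001 -0.002 -0.003 -0.001]
191 [-0.002 -0.    -0.    -0.004 -0.004] [ 0.001 -0.004 -0.002 -0.     0.001]
194 [ 0.001 -0.001  0.    -0.001  0.002] [-0.003  0.     0.     0.006 -0.002]
197 [0.003 0.053 0.051 0.475 0.463] [-0.004 -0.     0.002 -0.002  0.003]
200 [0.467 0.47  0.481 0.483 0.472] [ 0.001  0.003  0.006 -0.003 -0.003]
203 [0.477 0.482 0.479 0.491 0.479] [ 0.003 -0.002 -0.001 -0.002 -0.   ]
206 [0.481 0.483 0.481 0.492 0.483] [0.099 0.098 0.099 0.098 0.099]
209 [0.488 0.491 0.487 0.494 0.484] [0.101 0.102 0.102 0.104 0.1  ]
212 [0.489 0.489 0.489 0.496 0.488] [0.099 0.102 0.102 0.102 0.103]
[0.54601706 0.23521932 0.16313976] [-0.97629542  1.1470449   8.54416644]
```

View pics/drawer.png

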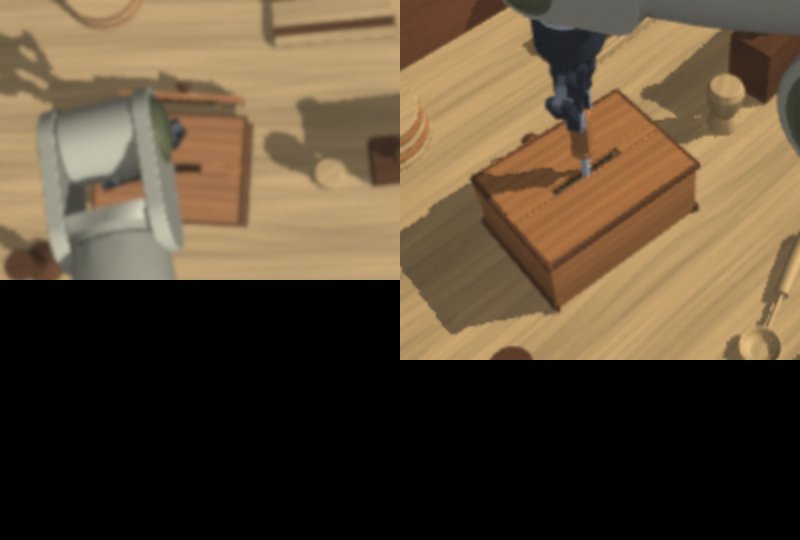

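The top crop shows the drawer front out beyond the chest's +x edge, at about (180,97). The rod is still upright in the slot. I'll withdraw it and carry it back.

>>> carry_out([
  {"claw": 1.0, "offset": [0, 0, -1], "dr": [0, 0, 0]},
  {"claw": 1.0, "offset": [0, 0, -1.5], "dr": [0, 0, 0]},
  {"claw": 1.0, "offset": [0, 0, -2], "dr": [0, 0, 0]},
  {"claw": 1.0, "offset": [0, 0, -2], "dr": [0, 0, 0]},
  {"claw": 1.0, "offset": [0, 0, -2], "dr": [0, 0, 0]},
  {"claw": 1.0, "offset": [0, 0, -2.5], "dr": [0, 0, 0]},
  {"claw": 1.0, "offset": [0, 0, -2], "dr": [0, 0, 0]},
  {"claw": 1.0, "offset": [0, 0, 0], "dr": [0, 0, 0]},
])

```text
clock: 11.9
tool_pos: [0.5461, 0.2351, 0.2945]
ee_rot: [[0.819, 0.574, 0.004], [0.574, -0.819, 0.001], [0.004, 0.002, -1.0]]
force: [0.7, 0.9, -0.9]
grip_width: 0.242
grip_force: 39.5
```

>>> carry_out([
  {"claw": 1.0, "offset": [-1, 1.6, 0], "dr": [0, 0, 0]},
  {"claw": 1.0, "offset": [-2, 3.1, 0], "dr": [0, 0, 0]},
  {"claw": 1.0, "offset": [-2, 3.1, 0], "dr": [0, 0, 0]},
  {"claw": 1.0, "offset": [-2, 3.1, 0], "dr": [0, 0, 0]},
  {"claw": 1.0, "offset": [-2, 3.1, 0], "dr": [0, 0, 0]},
  {"claw": 1.0, "offset": [-2, 3.1, 0], "dr": [0, 0, 0]},
  {"claw": 1.0, "offset": [-2, 3.1, 0], "dr": [0, 0, 0]},
  {"claw": 1.0, "offset": [-2, 3.1, 0], "dr": [0, 0, 0]},
])

```text
clock: 12.7
tool_pos: [0.5559, -0.0433, 0.2905]
ee_rot: [[0.819, 0.574, -0.002], [0.574, -0.819, 0.001], [-0.001, -0.002, -1.0]]
force: [-0.2, 0.5, -1.2]
grip_width: 0.242
grip_force: 39.4
```

>>> carry_out([
  {"claw": 1.0, "offset": [-2, 3.1, 0], "dr": [0, 0, 0]},
  {"claw": 1.0, "offset": [-2, 3.1, 0], "dr": [0, 0, 0]},
  {"claw": 1.0, "offset": [-2, 3.1, 0], "dr": [0, 0, 0]},
  {"claw": 1.0, "offset": [-2, 3.1, 0], "dr": [0, 0, 0]},
  {"claw": 1.0, "offset": [-1.5, 2, 0], "dr": [0, 0, 0]},
  {"claw": 1.0, "offset": [0, 0, 0], "dr": [0, 0, 0]},
  {"claw": 1.0, "offset": [0, 0, 0], "dr": [0, 0, 0]},
])

```text
clock: 13.4
tool_pos: [0.5611, -0.2142, 0.2906]
ee_rot: [[0.819, 0.574, -0.002], [0.574, -0.819, 0.001], [-0.001, -0.002, -1.0]]
force: [0.4, 0.0, -0.9]
grip_width: 0.246
grip_force: 39.5
```

```bash
python3 - <<'E'
from h import *
c=robot.camera("top");np.savez("top5.npz",**c);P=cloud(c)
for v in range(182,212,2): print(v,P[v,185:226:10,2].round(3),P[v,205,0].round(4))
o=robot.get_obs();R=o["ee_rot"];print(o["tool_pos"],o["force"],(R.T@(np.array([.5626,-.2203,.27])-o["tool_pos"]))*100)
E
```

```text
182 [ 0.003 -0.003 -0.001 -0.002 -0.001] 0.7235
184 [-0.003  0.003  0.005  0.002  0.001] 0.7157
186 [ 0.002 -0.002 -0.001  0.001  0.005] 0.7101
188 [ 0.003 -0.001 -0.006 -0.     0.001] 0.7044
190 [-0.004 -0.004 -0.002 -0.002  0.001] 0.6969
192 [ 0.002 -0.003  0.003  0.028  0.005] 0.6891
194 [-0.002  0.001  0.001  0.003  0.005] 0.6829
196 [0.049 0.051 0.053 0.002 0.   ] 0.6672
198 [0.055 0.056 0.052 0.057 0.05 ] 0.6609
200 [0.024 0.037   nan 0.052 0.051] nan
202 [0.021 0.014 0.014 0.015 0.022] 0.6541
204 [0.014 0.013 0.012 0.014 0.011] 0.6478
206 [0.104 0.102 0.101 0.014 0.017] 0.628
208 [0.092 0.099   nan 0.103 0.104] nan
210 [0.101 0.1   0.098 0.1   0.1  ] 0.6162
[ 0.56131513 -0.21365209  0.29108142] [ 0.03431611 -0.2256955  -0.6756356 ] [-0.27613695  0.62109395  2.10729945]
```

The drawer front stands at x≈0.667 against a chest face at about 0.627, so it is fully open at 40 mm. Next I'll line up over the hole and lower the rod.

>>> carry_out([
  {"claw": 1.0, "offset": [-0.28, 0.62, 2], "dr": [0, 0, 0]},
  {"claw": 1.0, "offset": [0, 0, 2], "dr": [0, 0, 0]},
  {"claw": 1.0, "offset": [0, 0, 2], "dr": [0, 0, 0]},
  {"claw": 1.0, "offset": [0, 0, 1], "dr": [0, 0, 0]},
  {"claw": 1.0, "offset": [0, 0, 0.4], "dr": [0, 0, 0]},
  {"claw": 1.0, "offset": [0, 0, 0.3], "dr": [0, 0, 0]},
  {"claw": 1.0, "offset": [0, 0, 0.3], "dr": [0, 0, 0]},
  {"claw": 1.0, "offset": [0, 0, 0], "dr": [0, 0, 0]},
])

```text
clock: 14.25
tool_pos: [0.5628, -0.221, 0.2121]
ee_rot: [[0.819, 0.574, 0.0], [0.574, -0.819, -0.0], [0.0, 0.0, -1.0]]
force: [-0.2, 0.3, -1.7]
grip_width: 0.244
grip_force: 39.5
```

>>> carry_out([
  {"claw": 1.0, "offset": [0, 0, 0.3], "dr": [0, 0, 0]},
  {"claw": 1.0, "offset": [0, 0, 0.3], "dr": [0, 0, 0]},
  {"claw": 1.0, "offset": [0, 0, 0], "dr": [0, 0, 0]},
])

```text
clock: 14.55
tool_pos: [0.5626, -0.221, 0.2055]
ee_rot: [[0.819, 0.574, -0.001], [0.574, -0.819, 0.0], [-0.0, -0.001, -1.0]]
force: [-1.2, -0.1, -1.4]
grip_width: 0.24
grip_force: 39.5
```

The tip is inside the hole with no resistance, so I'll lower it the rest of the way.

>>> carry_out([
  {"claw": 1.0, "offset": [0, 0, 1], "dr": [0, 0, 0]},
  {"claw": 1.0, "offset": [0, 0, 1.5], "dr": [0, 0, 0]},
  {"claw": 1.0, "offset": [0, 0, 1.5], "dr": [0, 0, 0]},
  {"claw": 1.0, "offset": [0, 0, 1.5], "dr": [0, 0, 0]},
  {"claw": 1.0, "offset": [0, 0, 1.5], "dr": [0, 0, 0]},
  {"claw": 1.0, "offset": [0, 0, 0.7], "dr": [0, 0, 0]},
  {"claw": 1.0, "offset": [0, 0, 0.2], "dr": [0, 0, 0]},
  {"claw": 1.0, "offset": [0, 0, 0], "dr": [0, 0, 0]},
])

```text
clock: 15.35
tool_pos: [0.5628, -0.2211, 0.127]
ee_rot: [[0.819, 0.574, 0.0], [0.574, -0.819, -0.0], [0.0, 0.0, -1.0]]
force: [-0.3, -0.2, -1.3]
grip_width: 0.246
grip_force: 39.5
```

>>> carry_out([
  {"claw": 1.0, "offset": [0, 0, 0.1], "dr": [0, 0, 0]},
  {"claw": 1.0, "offset": [0, 0, 0.1], "dr": [0, 0, 0]},
  {"claw": 1.0, "offset": [0, 0, 0], "dr": [0, 0, 0]},
])

```text
clock: 15.65
tool_pos: [0.5628, -0.2211, 0.1251]
ee_rot: [[0.819, 0.574, 0.0], [0.574, -0.819, -0.0], [0.0, 0.0, -1.0]]
force: [0.3, -0.3, -0.4]
grip_width: 0.241
grip_force: 39.5
```

>>> carry_out([
  {"claw": 1.0, "offset": [0, 0, 0.1], "dr": [0, 0, 0]},
  {"claw": 1.0, "offset": [0, 0, 0], "dr": [0, 0, 0]},
])

```text
clock: 15.85
tool_pos: [0.5628, -0.2211, 0.1241]
ee_rot: [[0.819, 0.574, 0.0], [0.574, -0.819, -0.0], [0.0, 0.0, -1.0]]
force: [0.4, -0.0, -0.7]
grip_width: 0.245
grip_force: 39.6
```

>>> carry_out([
  {"claw": 3, "offset": [0, 0, 0], "dr": [0, 0, 0]},
  {"claw": 6, "offset": [0, 0, 0], "dr": [0, 0, 0]},
  {"claw": 6, "offset": [0, 0, 0], "dr": [0, 0, 0]},
  {"claw": 6, "offset": [0, 0, 0], "dr": [0, 0, 0]},
  {"claw": 6, "offset": [0, 0, 0], "dr": [0, 0, 0]},
  {"claw": 6, "offset": [0, 0, 0], "dr": [0, 0, 0]},
])

```text
clock: 16.45
tool_pos: [0.5627, -0.2211, 0.1239]
ee_rot: [[0.819, 0.574, 0.0], [0.574, -0.819, 0.0], [0.0, 0.0, -1.0]]
force: [0.3, 0.4, 0.4]
grip_width: 0.701
grip_force: 0.0
```

>>> carry_out([
  {"claw": 6, "offset": [0, 0, -2], "dr": [0, 0, 0]},
  {"claw": 6, "offset": [0, 0, -3], "dr": [0, 0, 0]},
  {"claw": 6, "offset": [0, 0, -3], "dr": [0, 0, 0]},
  {"claw": 6, "offset": [0, 0, -3], "dr": [0, 0, 0]},
  {"claw": 6, "offset": [0, 3, 0], "dr": [0, 0, 0]},
  {"claw": 6, "offset": [-3, 3, 0], "dr": [0, 0, 0]},
  {"claw": 6, "offset": [-4, 2, 0], "dr": [0, 0, 0]},
  {"claw": 6, "offset": [-4, 2, 0], "dr": [0, 0, 0]},
])

```text
clock: 17.25
tool_pos: [0.5295, -0.3673, 0.2336]
ee_rot: [[0.818, 0.575, -0.0], [0.575, -0.818, 0.0], [-0.0, -0.0, -1.0]]
force: [0.3, 0.1, -0.4]
grip_width: 0.706
grip_force: 0.0
```

>>> carry_out([
  {"claw": 6, "offset": [-4, 2, 0], "dr": [0, 0, 0]},
  {"claw": 6, "offset": [-4, 2, 0], "dr": [0, 0, 0]},
  {"claw": 6, "offset": [-4, 2, 0], "dr": [0, 0, 0]},
  {"claw": 6, "offset": [-4, 2, 0], "dr": [0, 0, 0]},
  {"claw": 6, "offset": [0, 0, 0], "dr": [0, 0, 0]},
  {"claw": 6, "offset": [0, 0, 0], "dr": [0, 0, 0]},
])

```text
clock: 17.85
tool_pos: [0.4445, -0.5241, 0.2333]
ee_rot: [[0.819, 0.573, -0.0], [0.573, -0.819, 0.001], [0.0, -0.001, -1.0]]
force: [1.1, 0.7, -0.9]
grip_width: 0.705
grip_force: 0.0
```

```bash
python3 - <<'E'
from h import *
c=robot.camera("top");s=robot.camera("side");P=cloud(c)
m=np.zeros(P.shape[:2],bool);m[200:250,340:385]=1;m&=(P[...,2]>.15)&(P[...,2]<.18);print(P[m].mean(0).round(4),m.sum())
m=np.zeros(P.shape[:2],bool);m[190:205,170:240]=1;m&=(P[...,2]>.045)&(P[...,2]<.06);print(P[m].mean(0).round(4),m.sum())
a=c["image"][100:340,130:460];b=s["image"][140:300,140:400]
o=np.zeros((460,800,3),np.uint8);o[:291,:400]=cv2.resize(a,(400,291));o[:246,400:]=cv2.resize(b,(400,246));cv2.imwrite("pics/end.png",o)
o=robot.get_obs();print(o["tool_pos"],o["force"])
E
```

```text
[ 0.5614 -0.2197  0.1638] 62
[0.66   0.2283 0.0514] 248
[ 0.44572304 -0.52269333  0.23403832] [ 0.05084701  0.48130906 -0.33402407]
```

View pics/end.png

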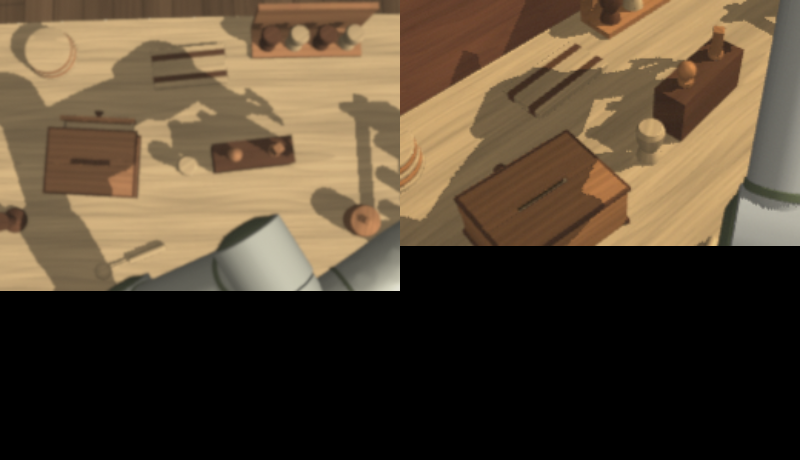

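The final picture shows the rod upright and fully down in its hole, with its top at 0.164 m as at the start. The drawer is open, at about (98,120) in the top crop, and the wares look undisturbed.

```bash
python3 -c "
from rig import robot
print(robot.sign_off())"
```

```text
the job is handed in; nothing more can be done
None
```

I've handed the job in: the drawer is open about 40 mm, the rod is back upright and fully down in its hole, and the wares in view look undisturbed; the sign-off gave no verdict.

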